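# Clear a cabinet base panel and snap its foot cap home

### The job

A cabinet base panel lies underside up on the bench: pick up the wooden scraper block and with it, not with the fingers, push the three loose wood chips off the panel onto the bench, then stand the scraper upright on the bench, off the panel. Then take the loose grey foot cap, set it over the bare stud and push it down through the click until its rim is flush on the panel, and finish while holding it there, still pressing it firmly down (10 N or so) with the gripper. Leave the other things on the bench where they are.

Things in the scene. Friction and masses are not known exactly. Their poses are not given: they have to be found in the camera images.
- panel: plywood cabinet base panel, 200 (x) x 320 (y) x 18 mm thick, fixed on the bench. Origin at the centre of its underside, on the bench top; its top face is 18 mm up. The chips lie in the strip along its front half (own x about -45 mm, +-20), the two studs stand in its rear half (own x about +45 mm).
- stud: bare grey stud fixed on the panel: post 23 mm diameter, 26 mm tall, top 10 mm tapering to 12 mm; four sprung catch balls stand out to 31.4 mm diameter, 11 mm up. Origin on its axis at panel top height. A lowered cap first stops on the catches, rim about 16 mm above the panel; then about 12 N push it on, the force drops (click), and the rim comes flush on the panel.
- stud_capped: the other stud, already wearing an identical foot cap (44 mm diameter, 34 mm tall above the panel), fixed. Origin on its axis at panel top height. Leave it alone. It can be at either of the two stud places.
- cap: loose grey foot cap, round, 44 mm diameter, 34 mm tall, standing on the bench open side down; 40 g. Hollow: 27 mm bore in the lowest 5 mm (lip), 34 mm bore above, 29 mm deep. Origin at the centre of its open rim (underside), z up. Grip it by its sides; when home its origin coincides with the stud's.
- scraper: wooden scraper block with an aluminium sole, standing on the bench: 100 (own x) x 30 (own y) x 60 mm tall, 150 g. Origin at the centre of its underside, z up. Grip it across its 30 mm; gripped with the fingertips 25 mm or so above the sole they pass over the chips.
- chip1: dark wood chip, 26 x 20 x 9 mm, loose on the panel's front strip (towards the panel's own -y end). Origin at the centre of its underside.
- chip2: dark wood chip, 26 x 20 x 9 mm, loose on the panel's front strip (near the middle). Origin at the centre of its underside.
- chip3: dark wood chip, 26 x 20 x 9 mm, loose on the panel's front strip (towards the panel's own +y end). Origin at the centre of its underside.
- glue: bystander: white glue bottle, 60 mm diameter, 170 mm tall. Origin under its centre.
- jar: bystander: clear jar, 70 mm diameter, 80 mm tall. Origin under its centre.
- screwdriver: bystander: screwdriver lying on the bench.
- tape: bystander: black tape measure, 65 x 70 x 35 mm. Origin under its centre.
- square: bystander: carpenter's try square lying flat, stock 130 mm, blade 180 mm.
- offcut: bystander: grey board offcut, 50 x 90 x 18 mm. Origin under its centre.
- hinge: bystander: steel cup hinge, about 80 mm long.
There are look-alikes about, which are no part of the job. What is shaped like the scraper but purple is not meant.

How it is judged (in metres and radians):
On the way, in this order (a step that is already met when the one before it is completed fails the run):
1. the three chips are off the panel ((height (world z) of chip1 below 0.016 m or y of chip1 in the frame of panel above 0.175 m or y of chip1 in the frame of panel below -0.175 m or x of chip1 in the frame of panel above 0.115 m or x of chip1 in the frame of panel below -0.115 m) and (height (world z) of chip2 below 0.016 m or y of chip2 in the frame of panel above 0.175 m or y of chip2 in the frame of panel below -0.175 m or x of chip2 in the frame of panel above 0.115 m or x of chip2 in the frame of panel below -0.115 m) and (height (world z) of chip3 below 0.016 m or y of chip3 in the frame of panel above 0.175 m or y of chip3 in the frame of panel below -0.175 m or x of chip3 in the frame of panel above 0.115 m or x of chip3 in the frame of panel below -0.115 m)), for 0.2 s.
2. the scraper stands upright on the bench, let go (height (world z) of scraper below 0.01 m and angle between scraper's own z axis and vertical below 0.15 rad and contact force between the fingers and scraper below 0.1 N), for 0.2 s.
3. the cap has clicked home on the bare stud, rim flush on the panel (z of cap in the frame of panel below 0.0205 m and horizontal distance between cap and stud below 0.004 m and angle between cap's own z axis and vertical below 0.08 rad), for 0.1 s.
At the end, for the whole second after the job is handed in: Chips off the panel (underside below 16 mm or centre 15 mm past its edge); scraper upright on the bench (below 10 mm, tilt under 0.15 rad); cap within 4 mm of the stud axis, rim within 2.5 mm of the panel, tilt under 0.08 rad, held by the fingers and pressed on the panel with over 4 N (all of step 1 and all of step 3 and height (world z) of scraper below 0.01 m and angle between scraper's own z axis and vertical below 0.15 rad and contact force between the fingers and cap above 1 N and contact force between cap and panel above 4 N); the arm keeps its last pose, push and grip.
It fails at once if the fingers push a chip (contact force between the fingers and chip1 above 1.5 N or contact force between the fingers and chip2 above 1.5 N or contact force between the fingers and chip3 above 1.5 N).
It fails at once if a bystander is moved by more than 40 mm (distance of any of glue, jar, screwdriver, tape, square, offcut, hinge from where it was at the start of the episode above 0.04 m).
It also fails if it takes over 70 s, if anything falls off the work surface, if the arm or the gripper's body presses on something with over 40 N, if the wrist force passes 120 N, or if a joint passes its speed limit or range.

### The arm

A 6-joint arm with a two-finger parallel gripper is mounted at the origin on the work surface. World frame = base frame: x ahead of the robot, y to its left, z up, the work surface at z = 0. Lengths are in m, angles in degrees, forces in N, time in s.
With the tool pointing down it reaches from about 0.35 to 0.95 m from the base axis. Payload 17.4 kg.
Tool frame: the origin (TCP) lies on the centre line of the jaws, within the pads' length; the fingertips stand 8 mm ahead of it and the grasp point (between the pads) lies 11 mm behind it; x points along the fingers, y is the direction in which the jaws open and shut, and the axes are right-handed (so a half turn about x gives the same grasp; the last joint's range is limited). The gripper opens to 93 mm and grips with 3 to 60 N. Pads are 15 mm wide; open, the fingers measure 128 mm over their backs; the gripper's body (75 mm by 188 mm) begins 65 mm behind the grasp point.
Start: joints at [66.417, 6.646, 82.598, -0, 90.757, -2.166], TCP at [0.246, 0.628, 0.227] pointing down, gripper open.
Joint ranges: [-162.19, 162.19], [-47.58, 125.68], [4.15, 143.07], [-65.23, 245.23], [0.69, 171.88], [-170.13, 170.13]. Speed limits (degrees/s): [108.29, 108.29, 127.2, 180, 180, 180].

### API

Orientations are given as [roll, pitch, yaw] about the fixed x, y, z axes, in that order (R = Rz(yaw) Ry(pitch) Rx(roll)).
In Python, from station import bot gives the robot as it stands.
- The arm moves only by the tool servo_tool, never from a script. Its argument "steps" is a list of rows, each a list of 3 entries, a list of its own where there are three numbers: the shift along the world's x, y, z in m, then the turn, a rotation vector about the world's x, y, z in degrees, then the opening, from 0 (shut) to 1 (fully open). A call has 1 to 10 rows; each row is the pose to reach, as a shift and turn from the pose measured when the call began; what a row does not reach only later rows make up. A row lasts 1/10 s, in which the tool goes at most 50 mm and 8.59 degrees, less where a joint would pass 70% of its speed; a pose out of reach is approached as far as the arm can. A call with a gripper value outside its range is refused whole. The fingers move at their own pace and stop on an object; "squeeze" is the grip in N (left out, the last holds). Time passes only in rows, so rows that repeat a pose let the fingers close. It gives the time, the measured TCP pose, the force and the opening at its end, in the units of the state.
- bot.state(): the state, without advancing time (a new reading comes with each control period).
- bot.camera(name): name is "scene" or "top"; returns (picture, depth): 400x640x3 uint8, red, green, blue; 400x640 float32, m along the optical axis (not along the pixel's ray), 0 where there is no reading.
- bot.camera_info(name): a dict with "K" (3x3 intrinsics, pixels), "world_to_cam" (4x4, takes a point from world to camera coordinates). Camera axes: x right, y down, z forward; pixel columns grow to the right and rows downward; lengths in m; the calibration is good to about 2 mm. A picture is of the moment at which its call begins. camera_info takes no time and is no camera call.
- bot.close_job(): hands the job in, once; it reports no verdict.
The state is a dict: "time": time; "joint_positions": joint angles; "dq": joint speeds; "effort": joint torques, N m; "tool_pos": TCP position; "tcp_rot": TCP orientation; "force": force on the tool from outside, world axes, zero at the start; "ft_torque": the same for the moment, N m; "opening": finger opening in m.
Only numpy, scipy, OpenCV 4.12 (cv2) and the standard library are available. Lean on these libraries where they do the work, as an engineer would, in place of code of your own. Each camera call takes 0.05 s, during which the arm holds its last target.

## Working session

There is one attempt and no reset: what is moved stays moved. The work goes in short steps, Python scripts to look and compute and a tool call to move; the robot and the scene stay as the last step left them, time stands still between calls to the robot, and variables do not carry over. Pictures are saved under pics/ and viewed, and the job is handed in when it is done.

Besides the shell and the picture viewer there is one more tool, called as a command line: name --argument value ..., lists and objects as JSON in quotes. servo_tool: Moves the arm, as the interface text tells. Its arguments: {"type":"object","properties":{"steps":{"type":"array","items":{"type":"array"}},"squeeze":{"type":"number"}},"required":["steps"]}

```bash
mkdir -p pics; cat > h.py <<'E'
import numpy as np, cv2
from station import bot
def snap(n,tag):
    p,d=bot.camera(n); cv2.imwrite(f'pics/{tag}.png',p[:,:,::-1]); np.savez(f'pics/{tag}.npz',p=p,d=d); return p,d
def ray(n,u,v,z):
    i=bot.camera_info(n);K=np.array(i['K']);T=np.array(i['world_to_cam']);R=T[:3,:3];c=-R.T@T[:3,3]
    r=R.T@np.linalg.inv(K)@np.array([u,v,1.]); return c+r*(z-c[2])/r[2]
def cloud(n,d):
    i=bot.camera_info(n);K=np.array(i['K']);T=np.array(i['world_to_cam']);R=T[:3,:3];c=-R.T@T[:3,3]
    v,u=np.mgrid[:d.shape[0],:d.shape[1]]
    q=np.stack([(u-K[0,2])/K[0,0]*d,(v-K[1,2])/K[1,1]*d,d],-1)
    return q@R+c
E
python3 - <<'E'
from h import *
for n in('scene','top'):
    snap(n,n+'0'); i=bot.camera_info(n);print(i)
print(bot.state())
E
```

```text
{'K': array([[362.91332714,   0.        , 319.57956246],
       [  0.        , 362.91332714, 201.54040622],
       [  0.        ,   0.        ,   1.        ]]), 'world_to_cam': array([[ 7.12485412e-01,  7.01686921e-01,  4.60491553e-05,
        -4.55131266e-01],
       [ 5.38079248e-01, -5.46317802e-01, -6.41878168e-01,
        -2.63386762e-01],
       [-4.50372358e-01,  4.57353609e-01, -7.66806635e-01,
         1.39634637e+00],
       [ 0.00000000e+00,  0.00000000e+00,  0.00000000e+00,
         1.00000000e+00]])}
{'K': array([[441.55399536,   0.        , 315.99518071],
       [  0.        , 441.55399536, 194.488226  ],
       [  0.        ,   0.        ,   1.        ]]), 'world_to_cam': array([[ 0.01841429, -0.99973959,  0.01347816,  0.01256934],
       [-0.99887693, -0.01898365, -0.04341082,  0.55817367],
       [ 0.04365538, -0.01266364, -0.99896639,  1.15697138],
       [ 0.        ,  0.        ,  0.        ,  1.        ]])}
{'time': 0.1, 'joint_positions': array([ 6.64162915e+01,  6.67079452e+00,  8.26321322e+01, -7.86277230e-04,
        9.07569871e+01, -2.16661815e+00]), 'dq': array([ 0.07891634, -0.01616197, -0.13712888,  0.05310787, -0.04894944,
        0.05442473]), 'effort': array([ 1.17464679e-03, -7.22899675e+01, -6.23863649e+01,  7.81214400e-02,
        2.27112800e-02, -4.30795342e-05]), 'tool_pos': array([0.24642816, 0.62821504, 0.22598353]), 'tcp_rot': array([ -91.41479708,   89.94008104, -112.83189741]), 'force': array([ 0.09194581, -0.26078655, -0.33448074]), 'ft_torque': array([-0.06228202,  0.04606796, -0.02265954]), 'opening': 0.0933515191703826}
```

View pics/top0.png

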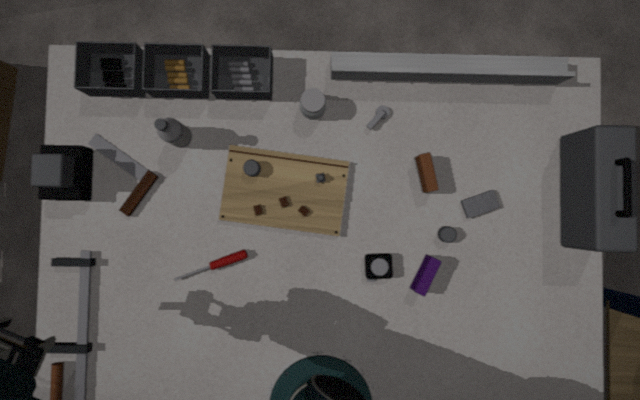

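View pics/scene0.png

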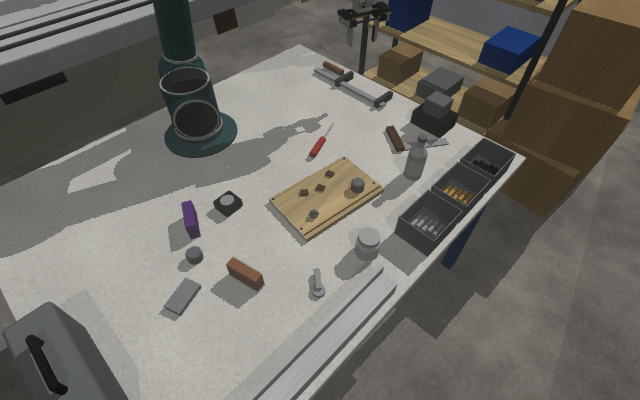

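The top view shows:
- **Panel:** around (285,190), with the bare stud at (322,178) and the capped stud at (252,168).
- **Chips:** (305,211), (285,202) and (260,210).
- **Scraper candidates:** the brown block at (427,173), the purple look-alike at (425,275), and the square's stock at (140,193). The brown one at (427,173) fits the description.
- **Cap candidates:** the loose round one at (447,234), the capped stud at (252,168), and the jar at (313,104). The one at (447,234) fits.

Next I'll measure positions and check both choices in close crops.

```bash
python3 - <<'E'
from h import *
z=np.load('pics/top0.npz');p,d=z['p'],z['d'];C=cloud('top',d);bgr=p[:,:,::-1].copy()
hsv=cv2.cvtColor(bgr,cv2.COLOR_BGR2HSV)
def blob(name,u,v,r,zlo,zhi):
    s=np.zeros(d.shape,bool);s[v-r:v+r,u-r:u+r]=1
    m=s&(C[...,2]>zlo)&(C[...,2]<zhi)&(d>0)
    n,l,st,ce=cv2.connectedComponentsWithStats(m.astype(np.uint8))
    k=1+np.argmax(st[1:,4]) if n>1 else 0
    q=C[l==k]; rect=cv2.minAreaRect(q[:,:2].astype(np.float32))
    print(name,len(q),'mean',q.mean(0).round(4),'rect',np.round(rect[0],4),np.round(rect[1],4),round(rect[2],1),'z99',np.percentile(q[:,2],[50,95]).round(4), 'pix',ce[k].round(1))
print('benchz',np.median(C[300:310,500:520,2]))
blob('scraper',427,173,32,.05,.07)
blob('cap',447,234,16,.025,.045)
blob('panel',285,190,80,.012,.024)
blob('stud',322,178,10,.035,.05)
blob('capped',252,168,13,.045,.06)
for n,u,v in(('c1',305,211),('c2',285,202),('c3',260,210)): 
    blob(n,u,v,9,.023,.032)
    s=np.zeros(d.shape,bool);s[v-10:v+10,u-10:u+10]=1
    m=s&(p.max(-1)<85); yy,xx=np.nonzero(m); print(n,'colour',len(xx),xx.mean(),yy.mean(),ray('top',xx.mean(),yy.mean(),.025).round(4))
for n,u,v in(('hinge',378,117),('jar',313,104),('tape',378,266),('offcut',481,204),('glue',168,130),('sd',230,260),('purple',425,275)): print(n,ray('top',u,v,.03).round(3))
a=cv2.resize(np.clip(bgr[140:250,210:355]*2.0,0,255).astype(np.uint8),None,fx=5,fy=5,interpolation=1)
cv2.imwrite('pics/crop1.png',a)
a=cv2.resize(np.clip(bgr[140:300,360:510]*2.0,0,255).astype(np.uint8),None,fx=3.5,fy=3.5,interpolation=1)
cv2.imwrite('pics/crop2.png',a)
E
```

```text
benchz -0.00023831883904135154
scraper 479 mean [ 0.6193 -0.2605  0.0598] rect [ 0.6195 -0.2611] [0.0998 0.0311] 12.9 z99 [0.0599 0.0639] pix [427.7 171.8]
cap 223 mean [ 0.4605 -0.3203  0.0332] rect [ 0.4604 -0.3206] [0.0417 0.0411] 0.8 z99 [0.0335 0.0377] pix [447.4 234.1]
panel 8608 mean [0.5667 0.1077 0.0187] rect [0.5681 0.1096] [0.3226 0.2004] 83.2 z99 [0.0187 0.0222] pix [283.9 190.5]
stud 57 mean [0.6024 0.0148 0.0409] rect [0.603  0.0144] [0.0197 0.0207] 18.7 z99 [0.0407 0.0455] pix [319.6 176.9]
capped 220 mean [0.6228 0.1927 0.0519] rect [0.6232 0.1932] [0.0417 0.0414] 63.8 z99 [0.0519 0.0561] pix [250.4 167.2]
c1 72 mean [0.5143 0.0569 0.0275] rect [0.5148 0.0551] [0.0259 0.0221] 45.9 z99 [0.0276 0.0311] pix [302.8 210.7]
c1 colour 101 304.6039603960396 210.73267326732673 [0.5142 0.0522 0.025 ]
c2 73 mean [0.5377 0.1087 0.0275] rect [0.5376 0.1102] [0.0257 0.0224] 20.6 z99 [0.0275 0.0303] pix [283.1 201.3]
c2 colour 116 285.12931034482756 201.38793103448276 [0.5377 0.1035 0.025 ]
c3 76 mean [0.5158 0.176  0.0277] rect [0.5165 0.1763] [0.0281 0.0199] 15.0 z99 [0.0277 0.0311] pix [257.  209.2]
c3 colour 108 259.19444444444446 209.6851851851852 [0.5148 0.1707 0.025 ]
hinge [ 0.764 -0.136  0.03 ]
jar [0.795 0.036 0.03 ]
tape [ 0.375 -0.141  0.03 ]
offcut [ 0.54  -0.409  0.03 ]
glue [0.718 0.413 0.03 ]
sd [0.383 0.242 0.03 ]
purple [ 0.353 -0.263  0.03 ]
```

View pics/crop1.png

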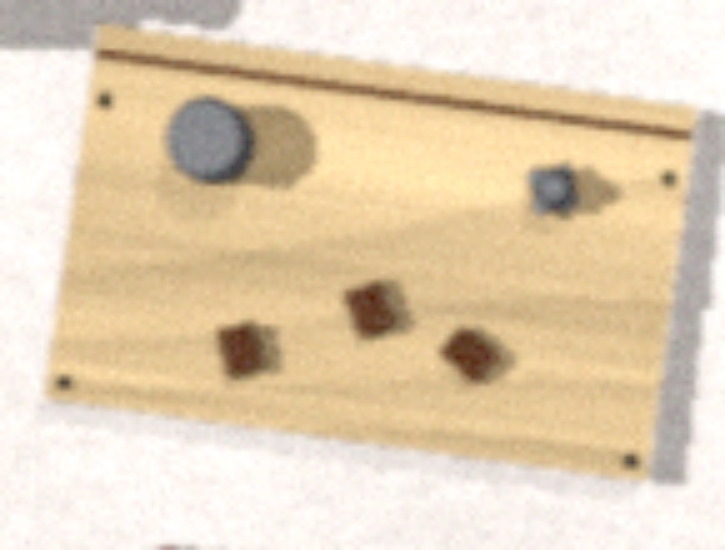

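View pics/crop2.png

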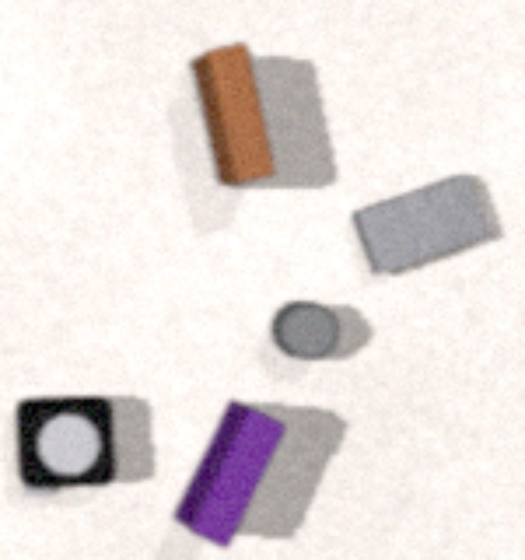

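The crops confirm it. The brown scraper is at (427,173) and the loose cap at (447,234). The purple block is excluded. Depth and colour differ by 1–2 px, so I'll refine with colour across both views.

```bash
cat >> h.py <<'E'
def tri(a,b):
    A=[];B=[]
    for n,(u,v) in(('top',a),('scene',b)):
        i=bot.camera_info(n);K=np.array(i['K']);T=np.array(i['world_to_cam']);P=K@T[:3]
        for w,r in((u,0),(v,1)): 
            e=w*P[2]-P[r]; A.append(e[:3]);B.append(-e[3])
    s=np.linalg.lstsq(np.array(A),np.array(B),rcond=None); 
    return s[0],s[1]
E
python3 - <<'E'
from h import *
from scipy.spatial.transform import Rotation as Ro
s=np.load('pics/scene0.npz')['p'][:,:,::-1];t=np.load('pics/top0.npz')['p'][:,:,::-1]
cv2.imwrite('pics/s1.png',cv2.resize(np.clip(s[150:245,260:390]*2.,0,255).astype(np.uint8),None,fx=6,fy=6,interpolation=0))
cv2.imwrite('pics/s2.png',cv2.resize(np.clip(s[190:320,150:280]*2.,0,255).astype(np.uint8),None,fx=4.5,fy=4.5,interpolation=0))
cv2.imwrite('pics/t1.png',np.hstack([cv2.resize(np.clip(t[v-20:v+20,u-20:u+20]*2.,0,255).astype(np.uint8),None,fx=9,fy=9,interpolation=0) for u,v in((320,178),(447,234))]))
st=bot.state();R=Ro.from_euler('xyz',st['tcp_rot'],degrees=True).as_matrix();print(R.round(3))
E
```

```text
[[-0.     0.365  0.931]
 [-0.001  0.931 -0.365]
 [-1.    -0.001 -0.   ]]
```

View pics/s1.png

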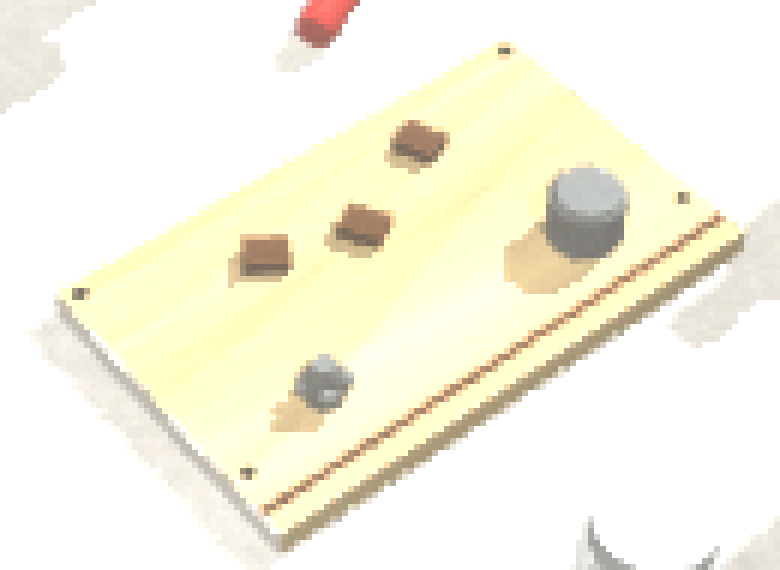

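View pics/t1.png

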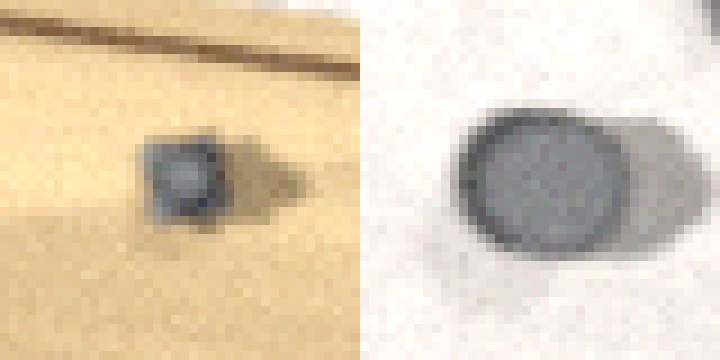

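View pics/s2.png

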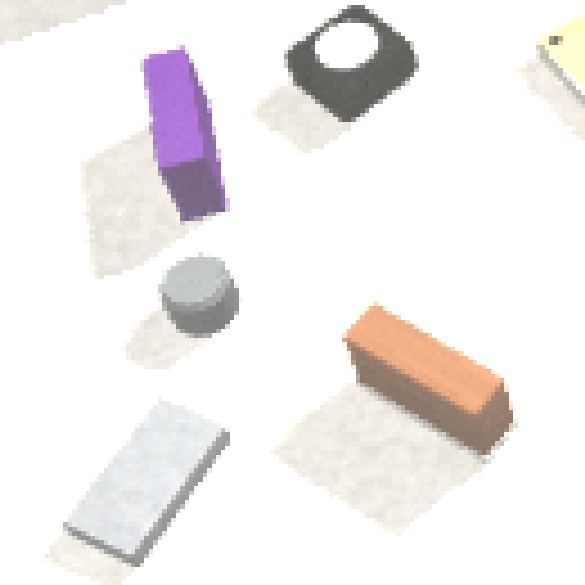

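```bash
python3 - <<'E'
from h import *
for n,a,b,z in(('stud',(319.9,177.3),(313.5,210.3),.044),('capped',(251,167.3),(357.3,181.2),.052),('cap',(447.9,233.7),(193.7,251.9),.034),('panel',(284.3,190.),(325.8,195.7),.018),('scr',(427.5,172),(243.7,269.1),.06)):
    x,r=tri(a,b);print(n,x.round(4),r, ray('top',*a,z).round(4),ray('scene',*b,z).round(4))
# scraper & cap colour mask
p=np.load('pics/top0.npz')['p'];h=cv2.cvtColor(p,cv2.COLOR_RGB2HSV)
m=np.zeros(p.shape[:2],np.uint8);m[140:205,405:450]=(h[140:205,405:450,1]>90)
c=max(cv2.findContours(m,0,2)[0],key=cv2.contourArea);print(cv2.minAreaRect(c))
top=m.astype(bool)&(p.max(-1)>75);yy,xx=np.nonzero(top);print(top.sum(),xx.mean(),yy.mean(),cv2.minAreaRect(np.stack([xx,yy],1)))
print(ray('top',xx.mean(),yy.mean(),.06))
E
```

```text
stud [0.6009 0.0136 0.0405] [0.20604942] [0.601  0.0142 0.044 ] [0.6023 0.0109 0.044 ]
capped [0.6222 0.1908 0.0508] [0.22632789] [0.6226 0.1911 0.052 ] [0.6223 0.189  0.052 ]
cap [ 0.4612 -0.3224  0.0307] [0.01047331] [ 0.4614 -0.3213  0.034 ] [ 0.4635 -0.3231  0.034 ]
panel [0.5671 0.106  0.0051] [2.00086217] [0.5678 0.1067 0.018 ] [0.5729 0.0954 0.018 ]
scr [ 0.6186 -0.2623  0.0542] [0.48065269] [ 0.6186 -0.26    0.06  ] [ 0.6208 -0.2647  0.06  ]
((426.35882568359375, 172.3647003173828), (37.74589538574219, 15.293595314025879), 77.47119140625)
393 428.48091603053433 171.74300254452928 ((428.5476989746094, 171.87359619140625), (37.776397705078125, 11.018115997314453), 77.00537872314453)
[ 0.61932162 -0.26248925  0.06      ]
```

servo_tool --steps '[[[0.19,-0.45,0],[0,0,17],0.7],[[0.19,-0.45,0],[0,0,17],0.7],[[0.19,-0.45,0],[0,0,17],0.7],[[0.19,-0.45,0],[0,0,17],0.7],[[0.19,-0.45,0],[0,0,17],0.7],[[0.19,-0.45,0],[0,0,17],0.7],[[0.19,-0.45,0],[0,0,17],0.7],[[0.19,-0.45,0],[0,0,17],0.7],[[0.19,-0.45,0],[0,0,17],0.7],[[0.19,-0.45,0],[0,0,17],0.7]]'

```text
time: 1.1
tool_pos: [0.4368, 0.1758, 0.2259]
tcp_rot: [-77.6, 89.9, -82.1]
force: [0.5, 0.3, 0.3]
opening: 0.065
```

servo_tool --steps '[[[0.1827,-0.4373,-0.05],[0,0,17.4],0.7],[[0.1827,-0.4373,-0.05],[0,0,17.4],0.7],[[0.1827,-0.4373,-0.05],[0,0,17.4],0.7],[[0.1827,-0.4373,-0.05],[0,0,17.4],0.7],[[0.1827,-0.4373,-0.05],[0,0,17.4],0.7],[[0.1827,-0.4373,-0.05],[0,0,17.4],0.7],[[0.1827,-0.4373,-0.05],[0,0,17.4],0.7],[[0.1827,-0.4373,-0.05],[0,0,17.4],0.7],[[0.1827,-0.4373,-0.05],[0,0,17.4],0.7],[[0.1827,-0.4373,-0.05],[0,0,17.4],0.7]]'

```text
time: 2.1
tool_pos: [0.6198, -0.264, 0.175]
tcp_rot: [-118.2, 89.9, -105.3]
force: [1.5, 0.4, 0.0]
opening: 0.0651
```

```bash
cat >> h.py <<'E'
def yaw():
    from scipy.spatial.transform import Rotation as Ro
    s=bot.state();R=Ro.from_euler('xyz',s['tcp_rot'],degrees=True).as_matrix()
    print('t',s['time'],'pos',s['tool_pos'].round(4),'yaw',round(np.degrees(np.arctan2(R[1,1],R[0,1])),2),'down',R[:,0].round(3),'F',s['force'].round(2),'M',s['ft_torque'].round(2),'op',round(s['opening'],4),'q',s['joint_positions'].round(1))
E
python3 -c "
from h import *
yaw()"
```

```text
t 2.1 pos [ 0.6198 -0.264   0.175 ] yaw 102.89 down [-0.    -0.001 -1.   ] F [1.53 0.41 0.03] M [ 0.06  0.01 -0.  ] op 0.0651 q [ -25.2    7.5   86.5   -0.    86.  -128.1]
```

Now down to 33 mm and grip.

servo_tool --steps '[[[0,0.002,-0.05],[0,0,0],0.7],[[0,0.002,-0.09],[0,0,0],0.7],[[0,0.002,-0.12],[0,0,0],0.7],[[0,0.002,-0.142],[0,0,0],0.7],[[0,0.002,-0.142],[0,0,0],0.7],[[0,0.002,-0.142],[0,0,0],0.2],[[0,0.002,-0.142],[0,0,0],0.2],[[0,0.002,-0.142],[0,0,0],0.2],[[0,0.002,-0.142],[0,0,0],0.2],[[0,0.002,-0.142],[0,0,0],0.2]]' --squeeze 40

```text
time: 3.1
tool_pos: [0.62, -0.2622, 0.0337]
tcp_rot: [-77.0, 89.9, -64.1]
force: [0.0, 0.6, 2.5]
opening: 0.0293
```

```bash
python3 -c "
from h import *
yaw()"
```

```text
t 3.1 pos [ 0.62   -0.2622  0.0337] yaw 102.89 down [ 0.001 -0.001 -1.   ] F [0.04 0.58 2.53] M [0.39 0.06 0.03] op 0.0293 q [-2.510e+01  1.290e+01  9.400e+01 -1.000e-01  7.310e+01 -1.279e+02]
```

servo_tool --steps '[[[0,0,0.05],[0,0,0],0.2],[[0,0,0.1],[0,0,0],0.2],[[-0.008,0.045,0.12],[0,0,-2],0.2],[[-0.017,0.095,0.12],[0,0,-4],0.2],[[-0.026,0.145,0.12],[0,0,-6],0.2],[[-0.034,0.19,0.12],[0,0,-8],0.2],[[-0.043,0.24,0.12],[0,0,-10],0.2],[[-0.052,0.29,0.12],[0,0,-12],0.2],[[-0.06,0.335,0.12],[0,0,-14],0.2],[[-0.065,0.36,0.12],[0,0,-16],0.2]]'

```text
time: 4.1
tool_pos: [0.5541, 0.1008, 0.154]
tcp_rot: [-51.9, 89.9, -55.0]
force: [-0.1, -0.8, -0.3]
opening: 0.0298
```

```bash
python3 -c "
from h import *
yaw()"
```

```text
t 4.1 pos [0.5541 0.1008 0.154 ] yaw 86.92 down [ 0.001 -0.001 -1.   ] F [-0.09 -0.79 -0.32] M [-0.01 -0.03 -0.01] op 0.0298 q [ 7.700e+00 -5.700e+00  1.018e+02 -1.000e-01  8.390e+01 -7.920e+01]
```

servo_tool --steps '[[[-0.008,0.045,0],[0,0,-2],0.2],[[-0.016,0.09,0],[0,0,-3.7],0.2],[[-0.019,0.112,0],[0,0,-3.7],0.2],[[-0.019,0.112,-0.04],[0,0,-3.7],0.2],[[-0.019,0.112,-0.08],[0,0,-3.7],0.2],[[-0.019,0.112,-0.095],[0,0,-3.7],0.2],[[-0.019,0.112,-0.1],[0,0,-3.7],0.2],[[-0.019,0.112,-0.1],[0,0,-3.7],0.2]]'

```text
time: 4.9
tool_pos: [0.5355, 0.2128, 0.0548]
tcp_rot: [-35.0, 89.9, -41.8]
force: [0.6, 0.2, -0.6]
opening: 0.0298
```

```bash
python3 -c "
from h import *
yaw()
snap('top','top1');p,d=snap('scene','scene1')
cv2.imwrite('pics/s3.png',cv2.resize(np.clip(p[100:250,240:440,::-1]*2.,0,255).astype(np.uint8),None,fx=4,fy=4))"
```

```text
t 4.9 pos [0.5355 0.2128 0.0548] yaw 83.2 down [ 0.001 -0.001 -1.   ] F [ 0.63  0.23 -0.59] M [-0.01  0.02 -0.03] op 0.0298 q [ 1.920e+01  1.000e-01  1.057e+02 -1.000e-01  7.410e+01 -6.400e+01]
```

View pics/s3.png

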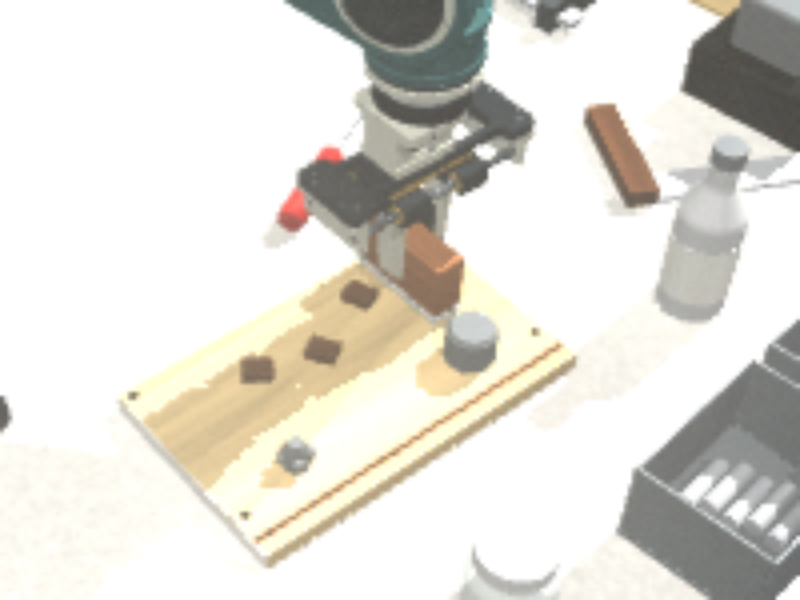

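View pics/top1.png

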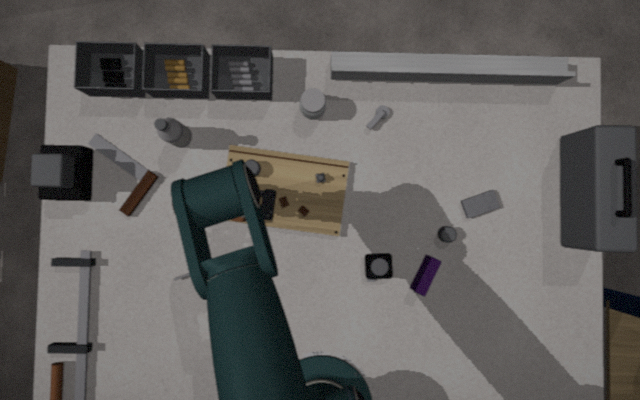

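Scene crop: the scraper is just above the panel at about (430,280), beyond chip 3 at (358,293), and clear of the capped stud. I'll sweep towards the panel's −y end.

servo_tool --steps '[[[0,0,-0.0017],[0,0,0],0.2],[[-0.0018,-0.015,-0.0017],[0,0,0],0.2],[[-0.0035,-0.03,-0.0017],[0,0,0],0.2],[[-0.0053,-0.045,-0.0017],[0,0,0],0.2],[[-0.007,-0.06,-0.0017],[0,0,0],0.2],[[-0.0088,-0.075,-0.0017],[0,0,0],0.2],[[-0.0106,-0.09,-0.0017],[0,0,0],0.2],[[-0.0123,-0.105,-0.0017],[0,0,0],0.2],[[-0.0141,-0.12,-0.0017],[0,0,0],0.2],[[-0.0158,-0.135,-0.0017],[0,0,0],0.2]]'

```text
time: 6.0
tool_pos: [0.52, 0.0767, 0.0543]
tcp_rot: [3.0, 89.8, -3.9]
force: [0.0, 0.2, -1.2]
opening: 0.0296
```

```bash
python3 -c "
from h import *
yaw()
p,d=snap('scene','scene2')
cv2.imwrite('pics/s4.png',cv2.resize(np.clip(p[130:270,200:400,::-1]*2.,0,255).astype(np.uint8),None,fx=4,fy=4))"
```

```text
t 6.0 pos [0.52   0.0767 0.0543] yaw 83.2 down [ 0.003 -0.    -1.   ] F [ 0.03  0.23 -1.19] M [ 0.1  -0.06 -0.01] op 0.0296 q [  5.6  -6.4 112.   -0.   74.2 -77.6]
```

View pics/s4.png

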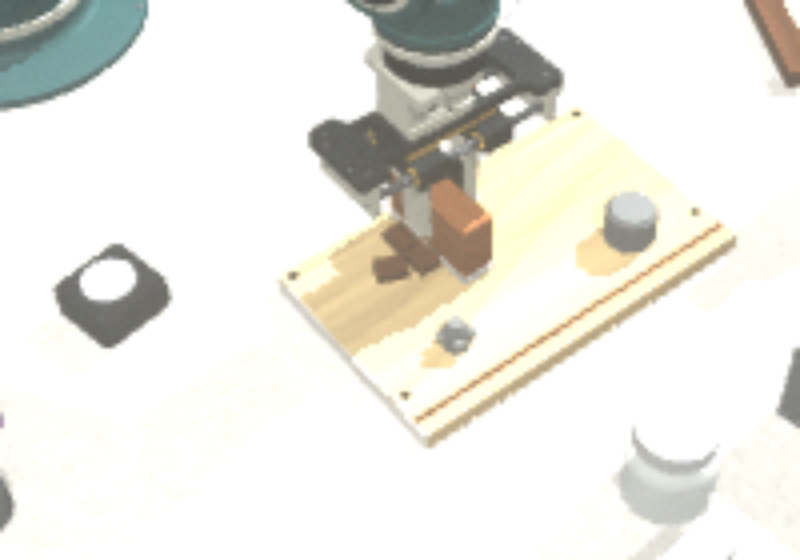

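The chips at (400,250) are gathering in front of the sole. I'll continue the sweep over the edge.

servo_tool --steps '[[[-0.0018,-0.015,-0.001],[0,0,0],0.2],[[-0.0035,-0.03,-0.001],[0,0,0],0.2],[[-0.0053,-0.045,-0.001],[0,0,0],0.2],[[-0.007,-0.06,-0.001],[0,0,0],0.2],[[-0.0088,-0.075,-0.001],[0,0,0],0.2],[[-0.0106,-0.09,-0.001],[0,0,0],0.2],[[-0.0123,-0.105,-0.001],[0,0,0],0.2],[[-0.0141,-0.12,-0.001],[0,0,0],0.2],[[-0.0158,-0.135,-0.001],[0,0,0],0.2],[[-0.0169,-0.145,-0.001],[0,0,0],0.2]]'

```text
time: 7.05
tool_pos: [0.5033, -0.0714, 0.0543]
tcp_rot: [-11.0, 89.8, -17.8]
force: [0.7, -0.1, -1.6]
opening: 0.0299
```

```bash
python3 -c "
from h import *
yaw()
p,d=snap('scene','scene3')
cv2.imwrite('pics/s5.png',cv2.resize(np.clip(p[130:270,200:400,::-1]*2.,0,255).astype(np.uint8),None,fx=4,fy=4))"
```

```text
t 7.05 pos [ 0.5033 -0.0714  0.0543] yaw 83.15 down [ 0.004 -0.001 -1.   ] F [ 0.71 -0.14 -1.57] M [ 0.03  0.01 -0.02] op 0.0299 q [-10.9  -8.7 114.2  -0.   74.3 -94.1]
```

View pics/s5.png

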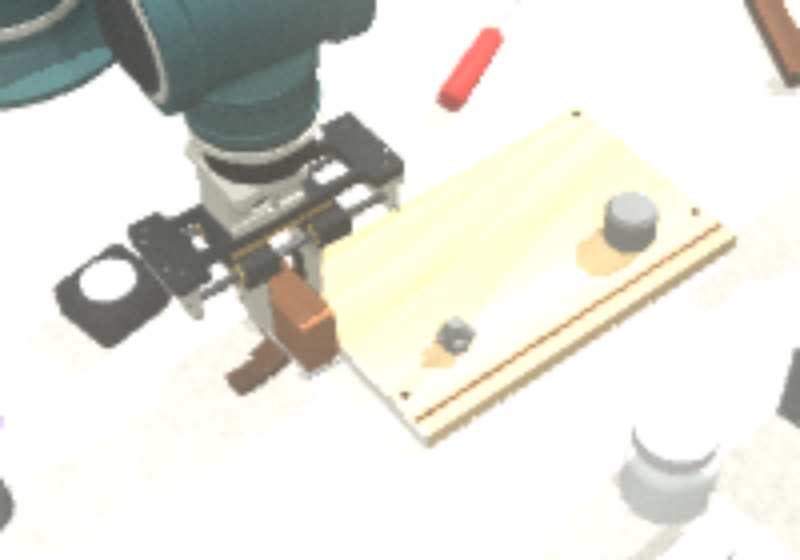

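servo_tool --steps '[[[0,0,0.05],[0,0,0],0.2],[[0,0,0.09],[0,0,0],0.2],[[0.025,-0.04,0.09],[0,0,4],0.2],[[0.05,-0.08,0.09],[0,0,8],0.2],[[0.075,-0.12,0.09],[0,0,12],0.2],[[0.1,-0.16,0.09],[0,0,16],0.2],[[0.117,-0.19,0.09],[0,0,19.7],0.2],[[0.117,-0.19,0.06],[0,0,19.7],0.2],[[0.117,-0.19,0.03],[0,0,19.7],0.2],[[0.117,-0.19,0.0],[0,0,19.7],0.2]]'

```text
time: 8.1
tool_pos: [0.6197, -0.2627, 0.0522]
tcp_rot: [-14.2, 89.8, -1.4]
force: [0.9, -0.3, -1.5]
opening: 0.0298
```

```bash
python3 -c "
from h import *
yaw()
p,d=snap('scene','scene4')
cv2.imwrite('pics/s6.png',cv2.resize(np.clip(p[150:310,160:380,::-1]*2.,0,255).astype(np.uint8),None,fx=3.6,fy=3.6))"
```

```text
t 8.1 pos [ 0.6197 -0.2627  0.0522] yaw 102.81 down [ 0.003 -0.    -1.   ] F [ 0.88 -0.27 -1.5 ] M [ 0.04 -0.02  0.05] op 0.0298 q [-2.52e+01  1.18e+01  9.33e+01  1.00e-01  7.47e+01 -1.28e+02]
```

View pics/s6.png

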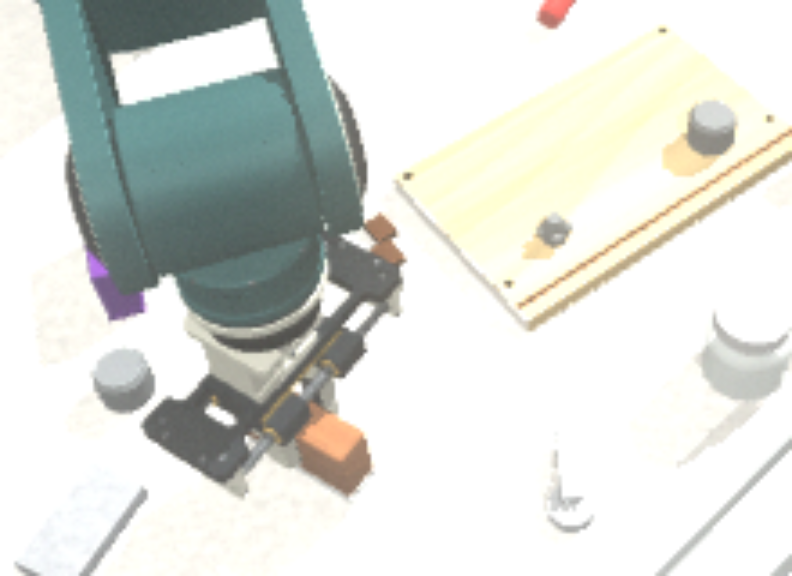

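The panel is clear, with the chips on the bench at about (380,240). Next I'll set the scraper down.

servo_tool --steps '[[[0,0,-0.012],[0,0,0],0.2],[[0,0,-0.0185],[0,0,0],0.2],[[0,0,-0.019],[0,0,0],0.2],[[0,0,-0.019],[0,0,0],0.2],[[0,0,-0.019],[0,0,0],0.2]]'

```text
time: 8.65
tool_pos: [0.6184, -0.2619, 0.0311]
tcp_rot: [85.9, 89.9, 98.8]
force: [-11.9, 6.8, 24.3]
opening: 0.0295
```

servo_tool --steps '[[[0,0,0],[0,0,0],0.6],[[0,0,0],[0,0,0],0.6],[[0,0,0],[0,0,0],0.6],[[0,0,0],[0,0,0],0.6],[[0,0,0],[0,0,0],0.6],[[0,0,0.03],[0,0,0],0.6],[[0,0,0.07],[0,0,0],0.6],[[0,0,0.11],[0,0,0],0.6],[[-0.03,-0.01,0.11],[0,0,0],0.8],[[-0.06,-0.03,0.11],[0,0,0],0.8]]'

```text
time: 9.65
tool_pos: [0.5585, -0.2915, 0.1423]
tcp_rot: [22.8, 89.9, 35.7]
force: [-0.4, -0.9, -1.0]
opening: 0.0676
```

```bash
python3 -c "
from h import *
yaw()
p,d=snap('scene','scene5');t,d=snap('top','top5')
cv2.imwrite('pics/s7.png',cv2.resize(np.clip(p[150:310,160:380,::-1]*2.,0,255).astype(np.uint8),None,fx=3.6,fy=3.6))
cv2.imwrite('pics/t7.png',np.clip(t[:,:,::-1]*2.,0,255).astype(np.uint8))"
```

```text
t 9.65 pos [ 0.5585 -0.2915  0.1423] yaw 102.93 down [ 0.001  0.001 -1.   ] F [-0.36 -0.92 -0.98] M [ 0.04 -0.01  0.01] op 0.0676 q [-2.990e+01  3.000e+00  9.430e+01  1.000e-01  8.260e+01 -1.329e+02]
```

View pics/s7.png

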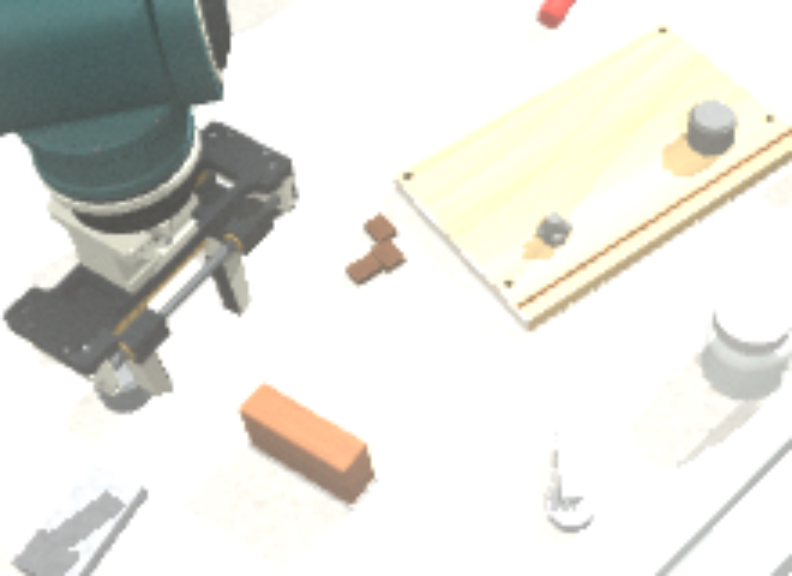

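View pics/t7.png

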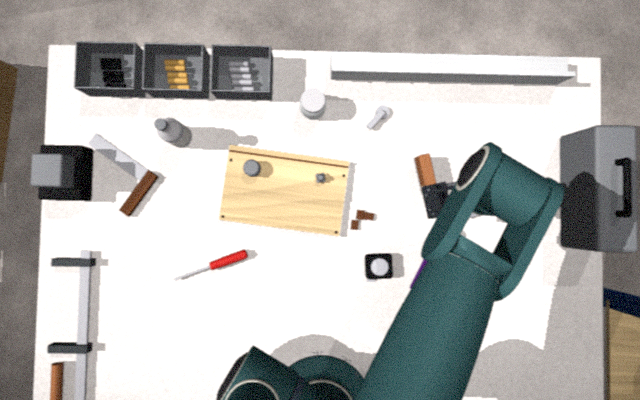

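The scraper stands upright at about (307,440) in the scene crop. The three chips lie on the bench and nothing else has moved. Now the cap.

servo_tool --steps '[[[-0.045,-0.014,0],[0,0,0],0.8],[[-0.09,-0.028,0],[0,0,0],0.8],[[-0.0973,-0.0307,-0.01],[0,0,0],0.8],[[-0.0973,-0.0307,-0.05],[0,0,0],0.8],[[-0.0973,-0.0307,-0.09],[0,0,0],0.8],[[-0.0973,-0.0307,-0.115],[0,0,0],0.8],[[-0.0973,-0.0307,-0.124],[0,0,0],0.8],[[-0.0973,-0.0307,-0.124],[0,0,0],0.8]]'

```text
time: 10.55
tool_pos: [0.4589, -0.3237, 0.0164]
tcp_rot: [116.7, 89.8, 129.4]
force: [-0.9, -0.1, 0.7]
opening: 0.0749
```

servo_tool --steps '[[[0,0,0],[0,0,0],0.3],[[0,0,0],[0,0,0],0.3],[[0,0,0],[0,0,0],0.3],[[0,0,0],[0,0,0],0.3],[[0,0,0],[0,0,0],0.3],[[0,0,0],[0,0,0],0.3]]' --squeeze 50

```text
time: 11.15
tool_pos: [0.4592, -0.3238, 0.0171]
tcp_rot: [110.7, 89.9, 123.5]
force: [-1.2, 1.8, 5.8]
opening: 0.0433
```

```bash
python3 -c "
from h import *
yaw()
p,d=snap('scene','scene6')
cv2.imwrite('pics/s8.png',cv2.resize(np.clip(p[180:300,130:290,::-1]*2.,0,255).astype(np.uint8),None,fx=4.5,fy=4.5))"
```

```text
t 11.15 pos [ 0.4592 -0.3238  0.0171] yaw 102.74 down [-0.001  0.002 -1.   ] F [-1.16  1.84  5.81] M [ 0.2   0.19 -0.04] op 0.0433 q [ -37.8    0.7  109.     0.    70.4 -140.6]
```

View pics/s8.png

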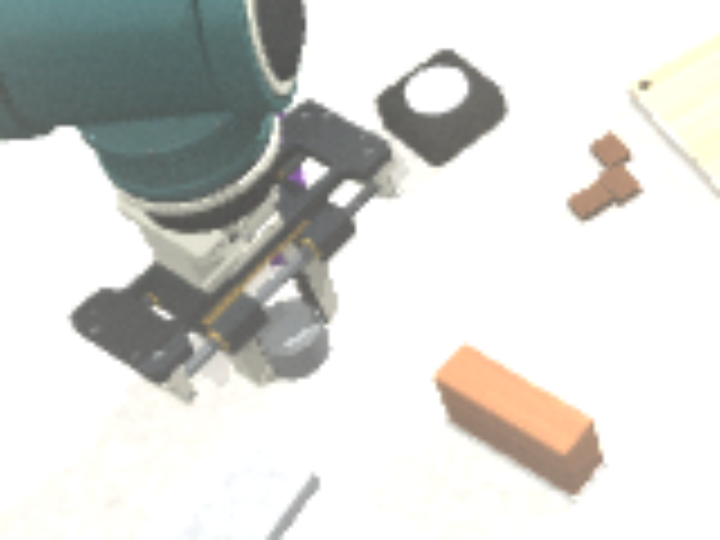

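servo_tool --steps '[[[0,0,0.05],[0,0,0],0.3],[[0,0,0.1],[0,0,0],0.3],[[0.018,0.042,0.1],[0,0,0],0.3],[[0.036,0.085,0.1],[0,0,0],0.3],[[0.054,0.128,0.1],[0,0,0],0.3],[[0.072,0.17,0.1],[0,0,0],0.3],[[0.09,0.213,0.1],[0,0,0],0.3],[[0.108,0.256,0.1],[0,0,0],0.3],[[0.126,0.3,0.1],[0,0,0],0.3],[[0.139,0.33,0.1],[0,0,0],0.3]]'

```text
time: 12.2
tool_pos: [0.5987, 0.0089, 0.1171]
tcp_rot: [105.0, 89.9, 117.8]
force: [-0.6, -0.2, -0.9]
opening: 0.0437
```

servo_tool --steps '[[[0.0015,0.0055,-0.02],[0,0,0],0.3],[[0.0015,0.0055,-0.04],[0,0,0],0.3],[[0.0015,0.0055,-0.04],[0,0,0],0.3]]'

```text
time: 12.5
tool_pos: [0.5988, 0.0148, 0.0743]
tcp_rot: [144.7, 89.7, 157.6]
force: [-0.1, -0.7, 0.2]
opening: 0.0433
```

```bash
python3 -c "
from h import *
yaw()
p,d=snap('scene','scene7');t,_=snap('top','top7')
cv2.imwrite('pics/s9.png',cv2.resize(np.clip(p[130:260,240:400,::-1]*2.,0,255).astype(np.uint8),None,fx=4.5,fy=4.5))
cv2.imwrite('pics/s9b.png',cv2.resize(np.clip(p[185:225,290:340,::-1]*2.,0,255).astype(np.uint8),None,fx=14,fy=14,interpolation=0))
cv2.imwrite('pics/t9.png',cv2.resize(np.clip(t[140:240,250:380,::-1]*2.,0,255).astype(np.uint8),None,fx=5,fy=5))"
```

```text
t 12.5 pos [0.5988 0.0148 0.0743] yaw 102.85 down [-0.005  0.002 -1.   ] F [-0.12 -0.68  0.18] M [ 0.01 -0.04 -0.02] op 0.0433 q [-1.100e+00  2.200e+00  1.017e+02  1.000e-01  7.640e+01 -1.040e+02]
```

View pics/s9.png

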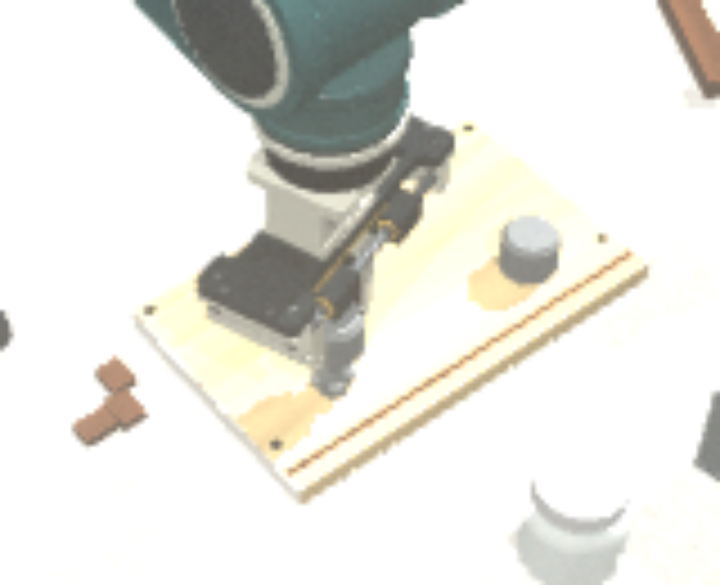

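View pics/s9b.png

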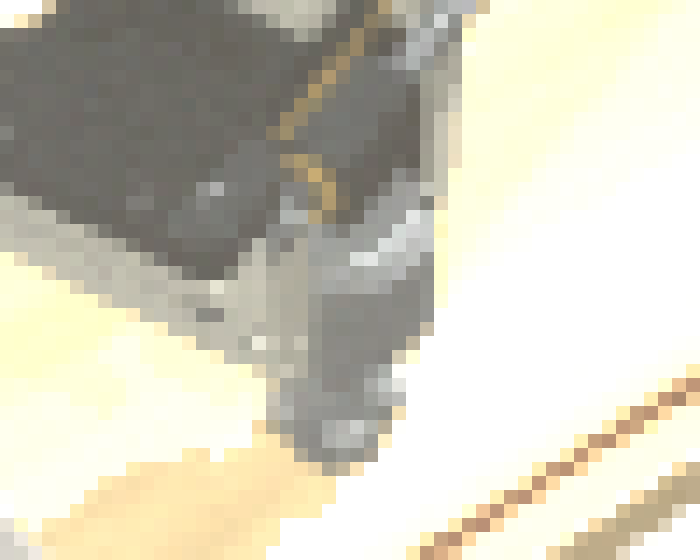

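View pics/t9.png

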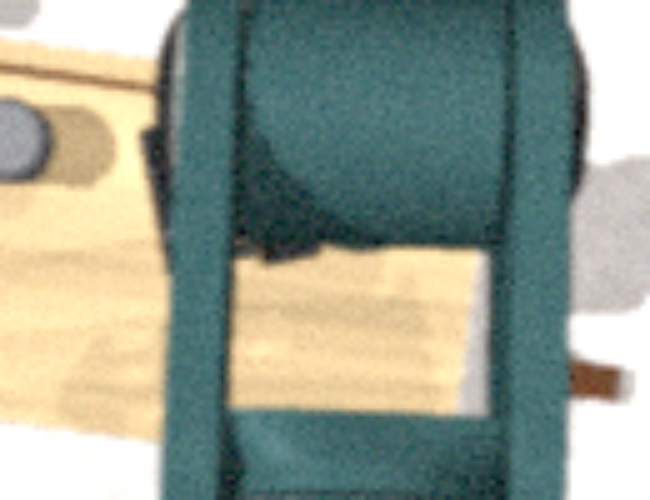

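```bash
python3 - <<'E'
from h import *
i=bot.camera_info('scene');K=np.array(i['K']);T=np.array(i['world_to_cam'])
def pj(x):
    c=T[:3,:3]@np.array(x)+T[:3,3];q=K@c;return (q[:2]/q[2]).round(2),round(c[2],3)
tc=np.array([.5988,.0148]);cc=tc+.0023*np.array([.974,.225])
for z in(.058,.075,.092): print('cap',z,pj([*cc,z]),.022*K[0,0]/pj([*cc,z])[1])
for z in(.018,.04,.044): print('stud',z,pj([.6013,.0135,z]))
p=np.load('pics/scene7.npz')['p'];p0=np.load('pics/scene0.npz')['p']
for r in range(203,220): print(r,' '.join('%3d/%3d/%3d'%tuple(x) for x in p[r,306:325]))
print()
for r in range(206,220): print(r,' '.join('%3d/%3d/%3d'%tuple(x) for x in p0[r,306:322]))
E
```

```text
cap 0.058 (array([314.19, 206.35]), np.float64(1.088)) 7.3383209532596005
cap 0.075 (array([314.13, 202.73]), np.float64(1.075)) 7.427063439205997
cap 0.092 (array([314.06, 199.01]), np.float64(1.062)) 7.517978528386484
stud 0.018 (array([313.98, 214.93]), np.float64(1.118))
stud 0.04 (array([313.9 , 210.48]), np.float64(1.101))
stud 0.044 (array([313.88, 209.65]), np.float64(1.098))
203  55/ 52/ 49  83/ 82/ 76  97/ 96/ 89  76/ 75/ 70  86/ 85/ 78  88/ 86/ 79  79/ 80/ 77  81/ 82/ 79  82/ 83/ 79 109/111/109 114/115/114  96/ 98/ 96  92/ 93/ 91  96/ 97/ 95  76/ 76/ 74 147/134/104 175/155/115 184/162/121 189/165/123
204  69/ 69/ 63  98/ 96/ 89 100/ 98/ 91  88/ 87/ 80  89/ 87/ 80  88/ 86/ 78  84/ 83/ 79  86/ 86/ 83  88/ 88/ 87  83/ 84/ 81  87/ 88/ 86  87/ 88/ 86  91/ 91/ 91  75/ 74/ 71  72/ 72/ 69 147/133/104 181/160/119 190/168/124 193/171/127
205 102/101/ 92  99/ 98/ 89 101/ 99/ 91  92/ 90/ 83  89/ 87/ 79  87/ 86/ 78  83/ 83/ 79  83/ 84/ 82  82/ 82/ 80  85/ 85/ 82  86/ 86/ 84  81/ 81/ 80  70/ 69/ 66  69/ 68/ 66  74/ 74/ 71 150/136/106 190/167/124 196/173/129 199/175/130
206 101/ 99/ 91  
[... 5275 characters left out ...]
/ 62  80/ 79/ 76  85/ 85/ 82  84/ 83/ 80  74/ 72/ 69 117/107/ 88 172/152/113 177/155/116 178/156/117 176/156/116
217 123/110/ 83 120/107/ 82 116/104/ 80 116/104/ 80 114/103/ 79  80/ 76/ 67  67/ 66/ 62  65/ 65/ 61  71/ 70/ 67  68/ 68/ 63  78/ 74/ 66 169/149/112 177/157/117 176/156/115 175/155/116 176/156/115
218 116/103/ 79 117/104/ 80 116/104/ 79 113/101/ 78 114/102/ 78 114/101/ 79 104/ 94/ 75  80/ 75/ 67  89/ 83/ 71 114/103/ 84 171/150/113 177/155/116 177/155/115 176/156/115 176/155/114 176/155/114
219 121/108/ 83 115/102/ 79 113/101/ 77 114/101/ 78 115/103/ 78 118/106/ 80 117/105/ 80 117/104/ 81 171/150/112 175/153/115 177/155/116 176/154/115 175/154/114 175/155/116 177/156/116 175/155/114
```

Scene picture: the cap at (315,203) hangs over the stud at (313.5,212). The numbers suggest about 2 mm of correction towards (+x, −y). I'll shift and lower, watching the lateral force.

servo_tool --steps '[[[0.0012,-0.0017,0],[0,0,0],0.3],[[0.0012,-0.0017,-0.006],[0,0,0],0.3],[[0.0012,-0.0017,-0.012],[0,0,0],0.3],[[0.0012,-0.0017,-0.015],[0,0,0],0.3],[[0.0012,-0.0017,-0.017],[0,0,0],0.3],[[0.0012,-0.0017,-0.017],[0,0,0],0.3]]' --squeeze 55

```text
time: 13.2
tool_pos: [0.6011, 0.0125, 0.06]
tcp_rot: [122.1, 89.8, 134.9]
force: [0.1, 0.3, -0.6]
opening: 0.0435
```

```bash
python3 -c "
from h import *
yaw()
p,d=snap('scene','scene8')
cv2.imwrite('pics/s10.png',cv2.resize(np.clip(p[185:225,290:340,::-1]*2.,0,255).astype(np.uint8),None,fx=14,fy=14,interpolation=0))"
```

```text
t 13.2 pos [0.6011 0.0125 0.06  ] yaw 102.8 down [-0.002  0.002 -1.   ] F [ 0.1   0.27 -0.58] M [0.05 0.03 0.02] op 0.0435 q [-1.300e+00  3.100e+00  1.022e+02  1.000e-01  7.480e+01 -1.041e+02]
```

View pics/s10.png

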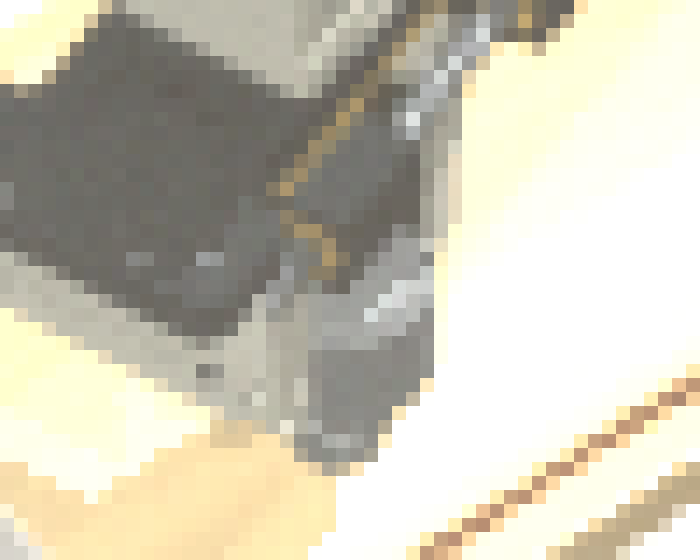

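Rim is around the stud tip and there's no contact force. I'll go on down to just above the catches.

servo_tool --steps '[[[0,0,-0.002],[0,0,0],0.3],[[0,0,-0.004],[0,0,0],0.3],[[0,0,-0.006],[0,0,0],0.3],[[0,0,-0.0075],[0,0,0],0.3],[[0,0,-0.0075],[0,0,0],0.3]]'

```text
time: 13.75
tool_pos: [0.6011, 0.0126, 0.0525]
tcp_rot: [122.1, 89.8, 134.9]
force: [0.3, 0.3, -0.2]
opening: 0.0435
```

```bash
python3 -c "
from h import *
yaw()"
```

```text
t 13.75 pos [0.6011 0.0126 0.0525] yaw 102.8 down [-0.002  0.002 -1.   ] F [ 0.26  0.33 -0.22] M [ 0.04 -0.02 -0.06] op 0.0435 q [-1.300e+00  3.500e+00  1.026e+02  1.000e-01  7.410e+01 -1.041e+02]
```

servo_tool --steps '[[[0,0,-0.0015],[0,0,0],0.3],[[0,0,-0.003],[0,0,0],0.3],[[0,0,-0.003],[0,0,0],0.3]]'

```text
time: 14.05
tool_pos: [0.6013, 0.0124, 0.0497]
tcp_rot: [120.3, 89.9, 133.1]
force: [-0.5, -1.9, 2.6]
opening: 0.0437
```

servo_tool --steps '[[[0,0,-0.0015],[0,0,0],0.3],[[0,0,-0.003],[0,0,0],0.3],[[0,0,-0.003],[0,0,0],0.3]]'

```text
time: 14.35
tool_pos: [0.6021, 0.0124, 0.0482]
tcp_rot: [61.9, 89.9, 74.7]
force: [-1.0, -0.5, 10.2]
opening: 0.0435
```

On the catches, with about 10 N and little side force. Now I push through.

servo_tool --steps '[[[0,0,-0.0025],[0,0,0],0.3],[[0,0,-0.004],[0,0,0],0.3],[[0,0,-0.0055],[0,0,0],0.3],[[0,0,-0.0055],[0,0,0],0.3]]'

```text
time: 14.75
tool_pos: [0.6019, 0.0123, 0.0427]
tcp_rot: [79.4, 89.9, 92.2]
force: [-2.8, -1.3, 1.1]
opening: 0.0434
```

```bash
python3 -c "
from h import *
yaw()"
```

```text
t 14.75 pos [0.6019 0.0123 0.0427] yaw 102.8 down [-0.     0.002 -1.   ] F [-2.76 -1.31  1.11] M [-0.08  0.49  0.05] op 0.0434 q [-1.300e+00  4.000e+00  1.030e+02  1.000e-01  7.300e+01 -1.041e+02]
```

Click passed (the force dropped). Continue down to flush.

servo_tool --steps '[[[0,0,-0.002],[0,0,0],0.3],[[0,0,-0.004],[0,0,0],0.3],[[0,0,-0.006],[0,0,0],0.3],[[0,0,-0.0075],[0,0,0],0.3],[[0,0,-0.0075],[0,0,0],0.3]]'

```text
time: 15.25
tool_pos: [0.6021, 0.0123, 0.0352]
tcp_rot: [70.0, 89.9, 82.7]
force: [0.3, -0.6, 0.6]
opening: 0.0434
```

```bash
python3 -c "
from h import *
yaw()"
```

```text
t 15.25 pos [0.6021 0.0123 0.0352] yaw 102.79 down [ 0.     0.002 -1.   ] F [ 0.32 -0.61  0.59] M [ 0.09  0.04 -0.  ] op 0.0434 q [-1.300e+00  4.400e+00  1.033e+02  1.000e-01  7.230e+01 -1.041e+02]
```

servo_tool --steps '[[[0,0,-0.001],[0,0,0],0.3],[[0,0,-0.0015],[0,0,0],0.3],[[0,0,-0.0015],[0,0,0],0.3]]' --squeeze 60

```text
time: 15.55
tool_pos: [0.6022, 0.0124, 0.0351]
tcp_rot: [57.4, 89.9, 70.2]
force: [-9.0, 0.3, 15.5]
opening: 0.0433
```

Flush, with 15 N down and some side load, which I'll ease.

servo_tool --steps '[[[-0.0003,0,-0.0012],[0,0,0],0.3],[[-0.0003,0,-0.0012],[0,0,0],0.3],[[-0.0003,0,-0.0012],[0,0,0],0.3],[[-0.0003,0,-0.0012],[0,0,0],0.3],[[-0.0003,0,-0.0012],[0,0,0],0.3]]'

```text
time: 16.05
tool_pos: [0.6022, 0.0124, 0.0351]
tcp_rot: [37.5, 89.9, 50.3]
force: [-7.0, 0.1, 12.8]
opening: 0.0438
```

```bash
python3 -c "
from h import *
yaw()
p,d=snap('scene','scene9')
yaw()
cv2.imwrite('pics/s11.png',cv2.resize(np.clip(p[130:290,200:400,::-1]*2.,0,255).astype(np.uint8),None,fx=4,fy=3.7))"
```

```text
t 16.05 pos [0.6022 0.0124 0.0351] yaw 102.8 down [ 0.001  0.002 -1.   ] F [-7.02  0.09 12.82] M [-0.01  1.32  0.03] op 0.0438 q [-1.300e+00  4.400e+00  1.033e+02  1.000e-01  7.220e+01 -1.041e+02]
t 16.1 pos [0.6022 0.0124 0.0351] yaw 102.8 down [ 0.001  0.002 -1.   ] F [-7.74 -0.03 13.99] M [-0.06  1.34  0.03] op 0.0433 q [-1.300e+00  4.400e+00  1.033e+02  1.000e-01  7.220e+01 -1.041e+02]
```

View pics/s11.png

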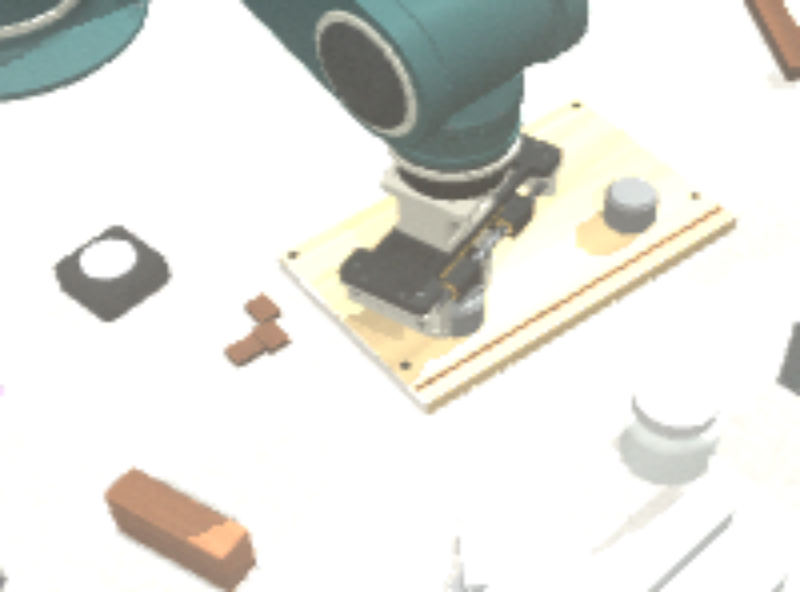

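```bash
python3 -c "
from h import *
yaw(); print(bot.close_job())"
```

```text
t 16.1 pos [0.6022 0.0124 0.0351] yaw 102.8 down [ 0.001  0.002 -1.   ] F [-7.74 -0.03 13.99] M [-0.06  1.34  0.03] op 0.0433 q [-1.300e+00  4.400e+00  1.033e+02  1.000e-01  7.220e+01 -1.041e+02]
the job is handed in; nothing more can be done
None
```

The job is handed in at 16.1 s. No verdict is reported, so this rests on my last checks.

**What I did:**
- I swept the three chips off the panel's −y end with the brown scraper.
- I stood the scraper upright near its starting spot.
- I pressed the loose cap onto the bare stud and finished holding it down.

**Last checks:**
- **Chips and scraper:** the last picture shows all three chips on the bench and the scraper upright.
- **Other things:** the bystanders in view were where they started. The offcut, screwdriver and square were out of that frame, but I never went near them after the earlier pictures.
- **Click:** the push peaked at about 10 N on the catches, then dropped to about 1 N.
- **Cap seated:** the TCP stopped at 35.1 mm. With the grip height at pickup, that puts the rim at 18.0 mm, flush on the panel.
- **Pressing:** about 14 N down, with the squeeze set to 60 N.

**What was less clean:**
- **Side load:** about 7–8 N in x stayed on the tool. I tried to ease it and it did not go away. The tool stayed within about 0.1° of vertical.
- **Cap position:** the hand hid the cap from the top camera, so I judged its centring on the stud from the scene view and the forces.
- **Setting the scraper down:** this reached about 24 N at the wrist, more than I intended, but it stayed upright.

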